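Clear a belt-drive module and hold its tensioner back for the belt change

TASK

With the bench brush, sweep the three loose white chocks off the deck of the belt-drive module into the catch tray at its side (do not touch the chocks with the fingers), then put the brush down on the worktop, clear of the module. Then push the free end of the sprung tensioner arm (it has an upright tab for this) back, away from you, past the click of its ratchet and on until it meets its stop, and finish while still holding it there with the fingers, so that a colleague can slip on the belt. Leave the other things on the worktop where they are.

Things in the scene. Friction and masses are not known exactly. Their poses are not given: they have to be found in the camera images.
- drive_module: fixed belt-drive module on the left of the worktop: grey housing, aluminium deck without a rim, deck top 50 mm above the worktop. Origin on the worktop; module +x points away from the robot, +y to the left at yaw 0 (it may be turned by up to 0.2 rad). The deck spans x -100 to +105 and y -115 to +135 mm. Large pulley, radius 30, 30 high, at (50, 103); small one, radius 13, 27 high, at (91, -70)
- deck_lane (a point): point on the deck's top at module x +35, y -25 mm, axes as the module's. The three chocks start within 17 mm of it in x and 60 mm to -y / 25 mm to +y of it; the deck round them is bare from 35 mm before to 40 mm behind this point, from 90 mm to its right (the deck's edge towards the tray) to 90 mm to its left
- pivot_point (a point): on the deck's top under the tensioner's vertical pivot axis, module x -25, y +90 mm, axes as the module's. A ratchet disc of radius 34 mm turns with the arm; the pawl slider and its steel guide block, 21 mm high, stand in front of the disc (47 to 85 mm towards -x); the stop post, radius 5, 22 mm high, stands 21 mm to +x and 32 mm to -y
- tray_in (a point): centre of the inner floor of the open white catch tray fixed along the module's right-hand (-y) side; axes as the module's. Inside 164 (x) by 94 (y) mm, walls 3 mm, rim 43 mm above this point and 4 mm below the deck's top; the tray starts 1 mm from the deck's edge and is centred at module x +20 mm
- chock_1: loose stepped white plastic chock, 22x17x17 mm, about 15 g, on the deck at any yaw; origin at the centre of its underside
- chock_2: another chock just like chock_1
- chock_3: another chock just like chock_1
- bench_brush: bench brush standing on its bristles on the worktop to the robot's right, 130 g, 74 mm high, long side along its x; origin at the centre of its underside. Stiff bristle block 66 (x) by 24 (y) mm, 26 high; above it a wooden block 72 by 30 mm, up to 37 mm; on top an upright grip ridge 56 (x) by 18 (y) mm, from 37 to 74 mm height, to be gripped from above across its 18 mm
- brush_grip (a point): centre of the brush's grip ridge, 58 mm above the bristle tips; axes as the brush's
- push_tab (a point): centre of the front face of the upright steel push tab at the tensioner arm's free end; the face is 32 mm long (this frame's y), 4 to 40 mm above the deck (this point 24). Push along this frame's +x, which turns with the arm. The pivot axis is 7 mm to +x and 145 mm to +y of this point. The arm carries a black idler roller, 26 mm across, 45 mm short of the tab
- tensioner (a joint): angle of the sprung tensioner arm: 0 at rest (held by its spring), growing as the tab is pushed away from the robot (anticlockwise from above). The pawl clicks in at about 0.38; let go after that, the arm rests on the pawl at about 0.37; let go sooner, it springs back to 0. The stop ends the travel at 0.55. The push at the tab is about 3 N at first, 9 N at the stop, 2 to 3 N more from 0.15 to 0.33 as the pawl climbs
- microscope_1: fixed, tall microscope (about 0.4 m high) between the brush and the module; origin on the worktop at about (0.65, -0.02). Its front reaches to about x = 0.48, from y = -0.12 to +0.07: its eyepieces overhang at 0.33 to 0.38 m height. Draw back to about 0.40 m from the robot's base axis before swinging the gripper past it
- immersion_oil: bystander: small dropper bottle with black cap, 28 mm across, 88 mm high; leave it where it is
- tally_counter: bystander: round grey hand tally counter lying flat, 53x83x22 mm; leave it where it is
- capillary_vial: bystander: upright clear vial with a blue cap, 24 mm across, 77 mm high; leave it where it is
- carton_1: bystander: small white carton, 30x56x26 mm; leave it where it is
- forceps: bystander: steel forceps lying flat, 128x18x8 mm; leave it where it is
Things that resemble listed ones, but are neither listed nor needed, are in the scene too. Several things look just like the bench_brush: the one meant starts farthest to the robot's left.

How it is judged (in metres and radians):
On the way, in this order (a step that is already met when the one before it is completed fails the run):
1. all three chocks lie in the catch tray (x of chock_1 in the frame of tray_in between -0.082 and 0.082 m and y of chock_1 in the frame of tray_in between -0.048 and 0.048 m and z of chock_1 in the frame of tray_in between -0.01 and 0.042 m and x of chock_2 in the frame of tray_in between -0.082 and 0.082 m and y of chock_2 in the frame of tray_in between -0.048 and 0.048 m and z of chock_2 in the frame of tray_in between -0.01 and 0.042 m and x of chock_3 in the frame of tray_in between -0.082 and 0.082 m and y of chock_3 in the frame of tray_in between -0.048 and 0.048 m and z of chock_3 in the frame of tray_in between -0.01 and 0.042 m), for 0.2 s.
2. the brush stands or lies on the worktop, let go (linear speed of bench_brush below 0.02 m/s and height (world z) of bench_brush below 0.025 m and contact force between the fingers and bench_brush below 0.1 N and contact force between bench_brush and drive_module below 0.05 N), for 0.2 s.
3. the tensioner arm has been pushed past its ratchet click (value of joint tensioner above 0.43 rad), for 0.1 s.
At the end, for the whole second after the job is handed in: All three chocks lie in the catch tray, below its rim; the brush rests on the worktop (origin under 25 mm), let go, off the module; through the last second the fingers hold the tensioner arm beyond 0.49 rad with more than 2 N (all of step 1 and all of step 2 and value of joint tensioner above 0.49 rad and contact force between the fingers and tensioner above 2 N); the arm keeps its last pose, push and grip.
It fails at once if the fingers touch a chock (contact force between the fingers and chock_1 above 0.3 N or contact force between the fingers and chock_2 above 0.3 N or contact force between the fingers and chock_3 above 0.3 N).
It fails at once if a bystander is moved by more than 30 mm (distance of any of immersion_oil, tally_counter, capillary_vial, carton_1, forceps from where it was at the start of the episode above 0.03 m).
It also fails if it takes over 69 s, if anything falls off the work surface, if the arm or the gripper's body presses on something with over 40 N, if the wrist force passes 120 N, or if a joint passes its speed limit or range.

ROBOT

A 6-joint arm with a two-finger parallel gripper is mounted at the origin on a cart in front of the work surface, level with it; the furniture and walls round the work are solid. World frame = base frame: x ahead of the robot, y to its left, z up, the work surface at z = 0. Lengths are in mm, angles in rad, forces in N, time in s.
With the tool pointing down it reaches from about 275 to 750 mm from the base axis. Payload 10.2 kg.
Tool frame: the origin (TCP) lies at the very end of the fingers, on their centre line; the grasp point (between the pads) lies 19 mm behind it; z points along the fingers, y is the line along which they close (so a half turn about z gives the same grasp; the last joint's range is limited). The gripper opens to 85 mm and grips with 20 to 120 N. Pads are 22 mm wide; open, the fingers measure 114 mm over their backs; the gripper's body (76 mm by 85 mm) begins 54 mm behind the grasp point. The pads swing forward as they close: fully open they stand 13 mm farther back than shut.
Start: joints at [-1.484, 0.313, 1.498, -0, 1.331, -0.223], TCP at [160.043, -500.017, 231.294] pointing down, gripper open.
Joint ranges: [-2.94, 2.94], [-0.97, 2.17], [0.19, 2.56], [-1.23, 4.37], [0.02, 3.11], [-2.88, 2.88]. Speed limits (rad/s): [2.39, 2.39, 3.01, 3.14, 3.14, 3.14].

INTERFACE

Orientations are given as a unit quaternion [w, x, y, z].
In Python, from rig import telemetry, optics, ctrl gives the robot as it stands.
- The arm moves only by the tool servo_tool, never from a script. Its argument "deltas" is a list of rows, each a list of 3 entries, a list of its own where there are three numbers: the shift along the tool's x, y, z in units of 20 cm (1.0 is 20 cm), then the turn, a rotation vector about the tool's x, y, z in units of 90 degrees (1.0 is 90 degrees), then the opening, from 0 (shut) to 1 (fully open). A call has 1 to 8 rows; each row shifts and turns the commanded pose from where the row before left it, along the tool's axes as they then stand; what a row does not reach is not made up. A row lasts 1/10 s, in which the tool goes at most 50 mm and 8.59 degrees, less where a joint would pass 70% of its speed; a pose out of reach is approached as far as the arm can. A call with a number of a shift or a turn outside -1 to 1 is refused whole. A call with a gripper value outside its range is refused whole. The fingers move at their own pace and stop on an object; "squeeze" is the grip in N (left out, the last holds). Time passes only in rows, so rows that do not move let the fingers close. It gives the time, the measured TCP pose, the force, the opening and the grip force at its end, in the units of the state.
- telemetry.sense(): the state, without advancing time (a new reading comes with each control period).
- optics.capture(name): name is "scene" or "top" or "wrist"; returns the picture (384x512x3 uint8, blue, green, red); there is no depth.
- optics.camera_model(name): a dict with "vfov" (degrees; the focal length in pixels is half the picture's height over the tangent of half this angle, whatever the lens; pixels are square), "cx", "cy" (the principal point, pixels), "R" (3x3) and "t" (3): a world point X has camera coordinates R X + t; the wrist camera has in their place "mount" (4x4, takes a point from camera to tool coordinates, whose origin is the TCP and whose axes are the flange's). Camera axes: x right, y down, z forward; pixel columns grow to the right and rows downward; lengths in mm; the calibration is good to about 2 mm. The wrist camera is an equidistant fisheye: a pixel r from the principal point sees the ray r / f radians off the axis. A picture is of the moment at which its call begins: read the wrist's pose just before it. camera_model takes no time and is no camera call.
- ctrl.finish_job(): hands the job in; it is judged then, once.
The state is a dict: "time_s": time; "joints": joint angles; "dq": joint speeds; "tau": joint torques, N m; "eef_pos": TCP position; "ee_rot": TCP orientation; "force": force on the tool from outside, world axes, zero at the start; "wrist_torque": the same for the moment, N m; "grip_width": opening from 0.0 (shut) to 1.0 (fully open); "grip_force": force on a finger pad.
Only numpy, scipy, OpenCV 4.12 (cv2) and the standard library are available. Lean on these libraries where they do the work, as an engineer would, in place of code of your own. Each camera call takes 0.05 s, during which the arm holds its last target. There are 200 camera calls.

## Working session

There is one attempt and no reset: what is moved stays moved. The work goes in short steps, Python scripts to look and compute and a tool call to move; the robot and the scene stay as the last step left them, time stands still between calls to the robot, and variables do not carry over. Pictures are saved under pics/ and viewed, at most 10 in all, crops included, and the job is handed in when it is done.

Besides the shell and the picture viewer there is one more tool, called after "Emit:" in YAML: its name, and indented under it one key for each argument. servo_tool: Moves the arm, as the interface text tells. Its arguments: {"type":"object","properties":{"deltas":{"type":"array"},"squeeze":{"type":"number"}},"required":["deltas"]}

```bash
ls; mkdir -p pics; python3 - <<'E'
from rig import telemetry, optics, ctrl
import cv2,numpy as np
s=telemetry.sense();print(s)
a=optics.capture("scene");b=optics.capture("top");cv2.imwrite("pics/scene0.png",a);cv2.imwrite("pics/top0.png",b)
for n in("scene","top","wrist"):print(n,optics.camera_model(n))
E
```

```text
pics
{'time_s': 0.0, 'joints': array([-1.48440435e+00,  3.13485020e-01,  1.49843035e+00, -1.27614961e-05,
        1.33097840e+00, -2.23382775e-01]), 'dq': array([ 0.00128486, -0.00079864, -0.00043289, -0.0004105 ,  0.00120186,
        0.00013363]), 'tau': array([-2.23035524e-03, -4.12275553e+01, -2.59742492e+01, -2.62440935e-04,
        4.12271416e-03, -2.51784961e-06]), 'eef_pos': array([ 160.01508615, -499.75899719,  230.71968545]), 'ee_rot': array([-6.49453665e-04,  9.88028468e-01,  1.54270292e-01,  3.83425701e-05]), 'force': array([-1.44750772, -0.38058418, -0.62344936]), 'wrist_torque': array([-0.00269795,  0.03518062, -0.01824514]), 'grip_force': 0.0, 'grip_width': 1.000575964673056}
scene {'vfov': 47.591330559423845, 'cx': 258.53970480588856, 'cy': 191.36875934406532, 'R': array([[-0.8019787 , -0.59701196,  0.02017147],
       [-0.33738268,  0.42482998, -0.84005501],
       [ 0.49295344, -0.68051172, -0.54212609]]), 't': array([ 431.67409669,  306.21607557, 1291.14496921])}
top {'vfov': 55.36298537825977, 'cx': 260.5647101944012, 'cy': 192.62353457676716, 'R': array([[ 1.99564959e-03, -9.99941226e-01, -1.06565836e-02],
       [-9.82105038e-01,  4.70621497e-05, -1.88333989e-01],
       [ 1.88323422e-01,  1.08417331e-02, -9.82047222e-01]]), 't': array([ -64.87156707,  611.17265952, 1224.13572814])}
wrist {'vfov': 65.70646984690485, 'cx': 263.17623283871393, 'cy': 186.53177207016742, 'mount': array([[-5.09031391e-05, -9.47779890e-01, -3.18925192e-01,
         8.18155076e+01],
       [ 9.99999859e-01,  1.20572486e-04, -5.17924937e-04,
         1.00318767e+00],
       [ 5.29332443e-04, -3.18925173e-01,  9.47779750e-01,
        -1.41335634e+02],
       [ 0.00000000e+00,  0.00000000e+00,  0.00000000e+00,
         1.00000000e+00]])}
```

View pics/top0.png

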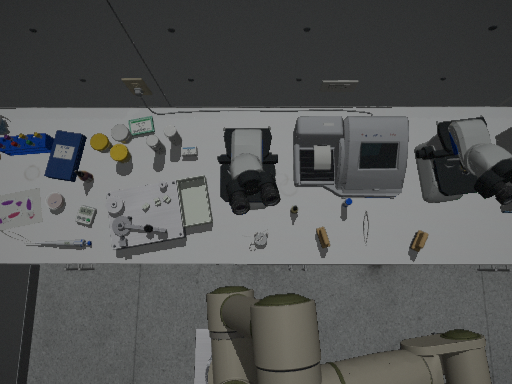

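View pics/scene0.png

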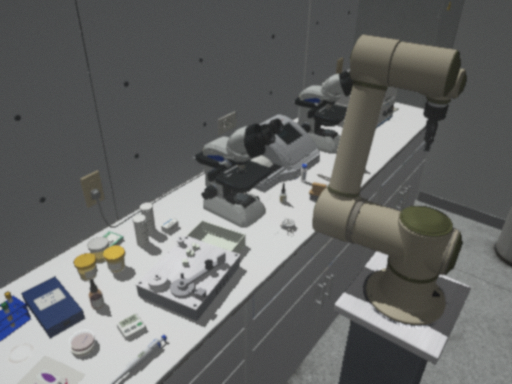

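Top view: two brush-like things, at (323,237) and (419,241). The left one, with larger y, fits "farthest to the robot's left". I'll confirm it in a crop and measure the module in the same step.

```bash
cat > h.py <<'E'
from rig import telemetry, optics, ctrl
import cv2,numpy as np
from scipy.spatial.transform import Rotation as Ro
def ray(n,u,v):
    m=optics.camera_model(n);f=192/np.tan(np.radians(m['vfov']/2))
    d=np.array([(u-m['cx'])/f,(v-m['cy'])/f,1.])
    if n=='wrist':
        x=np.array([u-m['cx'],v-m['cy']]);r=np.hypot(*x)+1e-9;t=r/f
        d=np.r_[x/r*np.sin(t),np.cos(t)]
        s=telemetry.sense();w,a,b,c=s['ee_rot'];T=Ro.from_quat([a,b,c,w]).as_matrix()
        M=m['mount'];return s['eef_pos']+T@M[:3,3],T@M[:3,:3]@d
    return -m['R'].T@m['t'],m['R'].T@d
def onz(n,u,v,z):
    o,d=ray(n,u,v);return (o+d*(z-o[2])/d[2]).round(1)
E
python3 - <<'E'
from h import *
a=cv2.imread("pics/top0.png")
c1=cv2.resize(a[168:258,96:216],None,fx=5,fy=5,interpolation=cv2.INTER_CUBIC)
c2=cv2.resize(a[215:260,310:350],None,fx=5,fy=5,interpolation=cv2.INTER_CUBIC)
o=np.zeros((450,800,3),np.uint8);o[:,:600]=c1;o[:225,600:]=c2
c3=cv2.resize(a[220:260,400:440],None,fx=5,fy=5,interpolation=cv2.INTER_CUBIC);o[250:450,600:]=c3
cv2.imwrite("pics/crop0.png",o)
hsv=cv2.cvtColor(a,cv2.COLOR_BGR2HSV)
m=cv2.inRange(hsv,(8,80,60),(25,255,255));m[:,:300]=0
cs,_=cv2.findContours(m,0,1)
for c in cs:
    if cv2.contourArea(c)>20:
        r=cv2.minAreaRect(c);print(r,onz('top',*r[0],55))
        b=cv2.boxPoints(r);print([onz('top',*p,55)[:2] for p in b])
E
```

```text
((419.25860595703125, 240.6034393310547), (10.584633827209473, 19.12662124633789), 21.801406860351562) [ 445.2 -605.5   55. ]
[array([ 421.9, -575. ]), array([ 482.1, -603.8]), array([ 468.7, -636.2]), array([ 408.7, -607.2])]
((323.6000061035156, 236.6999969482422), (19.677398681640625, 7.602630138397217), 63.43495178222656) [ 458.1 -280.4   55. ]
[array([ 482.3, -254.4]), array([ 494. , -278.1]), array([ 434. , -306.3]), array([ 422.5, -282.7])]
```

View pics/crop0.png

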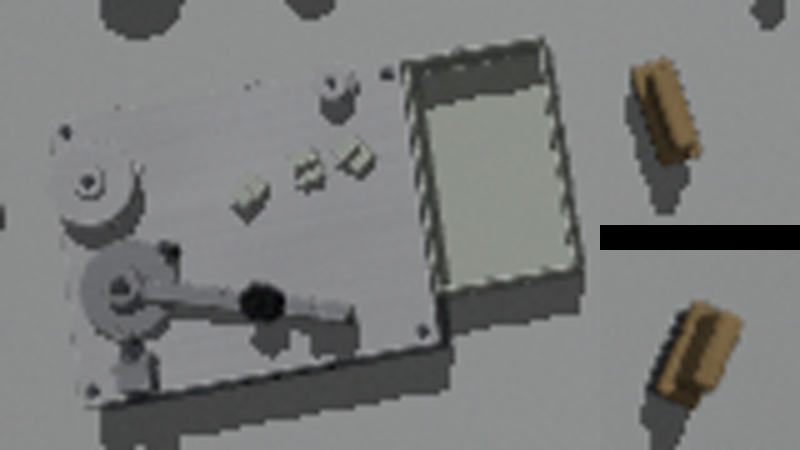

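The crop confirms the left-hand object at top pixel (323,237) is a brush with a grip ridge. The three chocks are at crop (250,198), (308,170) and (355,158), and the deck corners are clear.

```bash
python3 - <<'E'
from h import *
C=lambda u,v,z:onz('top',u/5+96-.4,v/5+168-.4,z)[:2]
P=[((447,345),50,(-100,-115)),((95,405),50,(-100,135)),((403,65),50,(105,-115)),((88,182),80,(50,103)),((335,85),77,(91,-70)),((124,288),85,(-25,90))]
w=np.array([C(*p,z) for p,z,_ in P]);m=np.array([q for *_,q in P],float)
wc,mc=w.mean(0),m.mean(0)
d=(w-wc);e=(m-mc);yaw=np.arctan2((e[:,0]*d[:,1]-e[:,1]*d[:,0]).sum(),(e*d).sum())
R=np.array([[np.cos(yaw),-np.sin(yaw)],[np.sin(yaw),np.cos(yaw)]]);t=wc-R@mc
print(yaw,t);print((m@R.T+t-w).round(1))
for p in[(250,198),(308,170),(355,158)]:print('chock',(R.T@(C(*p,58)-t)).round(1))
print('tab',(R.T@(C(350,314,80)-t)).round(1),'idler',(R.T@(C(262,302,80)-t)).round(1))
for n,q in dict(lane=(35,-25),sweepstart=(35,35),sweepend=(35,-150),tab=(-32,-55)).items():print(n,R@q+t)
for n,u,v,z in[('tally',260,240,20),('oil',295,210,60),('vial',346,203,60),('forceps',366,227,5),('edge',260,263,0),('mat',252,248,0)]:print(n,onz('top',u,v,z))
E
```

```text
0.1845524589713801 [535.44913285 327.52030731]
[[ 0.1 -0.3]
 [-4.4  4.6]
 [ 3.5 -2.2]
 [-1.5 -3.7]
 [ 1.8 -0.5]
 [ 0.6  2. ]]
chock [25.2  4.4]
chock [ 37.4 -38. ]
chock [ 39.9 -71.6]
tab [-70.6 -59.1] idler [-51.7  -1.4]
lane [574.44244478 309.36757679]
sweepstart [563.43204813 368.34868534]
sweepend [597.38077113 186.49026732]
tab [514.08540522 267.58207959]
tally [448.7 -62.2  20. ]
oil [ 549.6 -183.6   60. ]
vial [ 574.1 -360.7   60. ]
forceps [ 496.2 -440.7    5. ]
edge [369.1 -62.1   0. ]
mat [421.5 -33.5   0. ]
```

Module at (535,328), yaw 0.185. Chocks at about (25,4), (37,-38) and (40,-72) in module axes. I'm moving over the brush at about (458,-280), yaw about 0.43.

Emit:
servo_tool:
  deltas:
    - [[0.219, -0.074, 0], [0, 0, 0], 0.7]
    - [[0.219, -0.074, 0], [0, 0, 0], 0.7]
    - [[0.219, -0.074, 0], [0, 0, 0], 0.7]
    - [[0.219, -0.074, 0], [0, 0, 0], 0.7]
    - [[0.219, -0.074, 0], [0, 0, 0], 0.7]
    - [[0.219, -0.074, 0], [0, 0, 0], 0.7]
    - [[0.219, -0.074, 0], [0, 0, 0], 0.7]
    - [[0.219, -0.074, 0], [0, 0, 0], 0.7]

```text
time_s: 0.9
eef_pos: [458.9, -278.9, 231.1]
ee_rot: [-0.0, 0.988, 0.154, -0.0]
force: [0.1, -1.2, 0.4]
grip_width: 0.701
grip_force: 0.0
```

Emit:
servo_tool:
  deltas:
    - [[0, 0, 0.1], [0, 0, -0.04], 0.7]
    - [[0, 0, 0.1], [0, 0, -0.04], 0.7]
    - [[0, 0, 0], [0, 0, 0], 0.7]
    - [[0, 0, 0], [0, 0, 0], 0.7]

```text
time_s: 1.3
eef_pos: [457.6, -280.6, 191.7]
ee_rot: [-0.0, 0.977, 0.215, -0.0]
force: [-0.1, -0.5, 0.5]
grip_width: 0.692
grip_force: 0.0
```

```bash
cat >> h.py <<'E'
def go(x,y,z,yaw):
    s=telemetry.sense();w,a,b,c=s['ee_rot'];T=Ro.from_quat([a,b,c,w]).as_matrix()
    y0=np.arctan2(T[1,0],T[0,0]);print('t',s['time_s'],'pos',s['eef_pos'].round(1),'yaw',round(y0,4),'tilt',T[:2,2].round(3),'F',s['force'].round(1))
    D=np.array([x,y,z])-s['eef_pos'];print('tool shift units',(T.T@D/200).round(4),'turn z units',round((y0-yaw)/(np.pi/2),4))
E
python3 - <<'E'
from h import *
go(458,-280,45,0.43)
a=optics.capture("wrist");cv2.imwrite("pics/w1.png",a)
hsv=cv2.cvtColor(a,cv2.COLOR_BGR2HSV);m=cv2.inRange(hsv,(8,80,60),(25,255,255))
cs,_=cv2.findContours(m,0,1)
for c in cs:
    if cv2.contourArea(c)>200:
        r=cv2.minAreaRect(c);print(r,[onz('wrist',*p,74)[:2] for p in cv2.boxPoints(r)])
E
```

```text
t 1.3 pos [ 457.6 -280.6  191.7] yaw 0.4336 tilt [-0.  0.] F [-0.1 -0.5  0.5]
tool shift units [ 0.0029 -0.0017  0.7333] turn z units 0.0023
((468.59759521484375, 274.1219787597656), (30.922407150268555, 46.695953369140625), 51.34019470214844) [array([ 438.6, -533. ]), array([ 492.5, -560.6]), array([ 476.2, -632.5]), array([ 416.2, -600.6])]
((263.8899841308594, 168.77001953125), (27.435745239257812, 71.13494873046875), 8.130102157592773) [array([ 432.1, -275.3]), array([ 496.3, -256.5]), array([ 503.3, -279.6]), array([ 439.3, -300.1])]
```

View pics/w1.png

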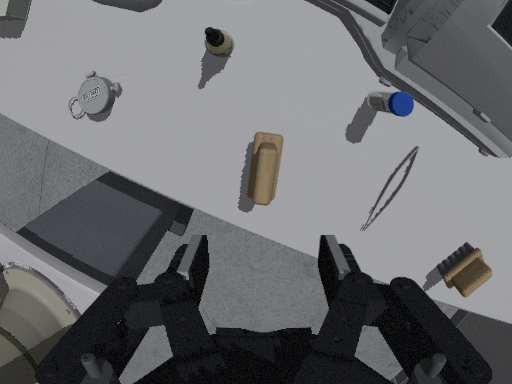

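The brush is ahead of the fingers at (265,168). I'll enlarge it to get the ridge edges.

```bash
python3 - <<'E'
from h import *
a=cv2.imread("pics/w1.png")[120:220,220:310]
cv2.imwrite("pics/w1c.png",cv2.resize(a,None,fx=6,fy=6,interpolation=cv2.INTER_CUBIC))
E
```

```text
(no output)
```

View pics/w1c.png

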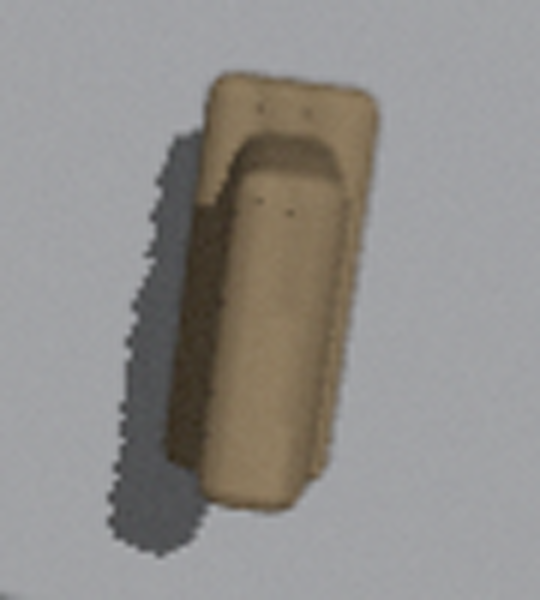

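```bash
python3 - <<'E'
from h import *
p=onz('wrist',268.3,148.7,74);q=onz('wrist',262,204.2,74);yaw=np.arctan2(*(p-q)[1::-1]);c=(p+q)/2
print(p,q,np.linalg.norm(p-q),yaw,c)
r=onz('wrist',220+45,119.7+13,37);print(r,np.linalg.norm(r-c))
go(c[0],c[1],42,yaw)
E
```

```text
[ 487.2 -273.3   74. ] [ 436.7 -290.4   74. ] 53.316601542108806 0.32649547726840616 [ 461.95 -281.85   74.  ]
[ 494.3 -267.1   37. ] 51.31359468990651
t 1.35 pos [ 457.8 -280.9  192.2] yaw 0.4336 tilt [ 0.001 -0.001] F [ 0.  -0.5  0.1]
tool shift units [0.0165 0.0124 0.751 ] turn z units 0.0682
```

Emit:
servo_tool:
  deltas:
    - [[0.016, 0.012, 0.1], [0, 0, 0.07], 0.7]
    - [[0, 0, 0.2], [0, 0, 0], 0.7]
    - [[0, 0, 0.2], [0, 0, 0], 0.7]
    - [[0, 0, 0.15], [0, 0, 0], 0.7]
    - [[0, 0, 0.095], [0, 0, 0], 0.7]
    - [[0, 0, 0], [0, 0, 0], 0.7]
    - [[0, 0, 0], [0, 0, 0], 0.0]
    - [[0, 0, 0], [0, 0, 0], 0.0]
  squeeze: 60

```text
time_s: 2.15
eef_pos: [462.3, -282.1, 44.1]
ee_rot: [0.001, 0.987, 0.162, 0.001]
force: [0.4, 0.1, -0.3]
grip_width: 0.371
grip_force: 0.0
```

Emit:
servo_tool:
  deltas:
    - [[0, 0, 0], [0, 0, 0], 0.0]
    - [[0, 0, 0], [0, 0, 0], 0.0]
    - [[0, 0, 0], [0, 0, 0], 0.0]
    - [[0, 0, 0], [0, 0, 0], 0.0]
    - [[0, 0, 0], [0, 0, 0], 0.0]
    - [[0, 0, 0], [0, 0, 0], 0.0]

```text
time_s: 2.75
eef_pos: [462.2, -281.8, 43.7]
ee_rot: [0.001, 0.987, 0.162, 0.001]
force: [-0.1, 0.9, 6.1]
grip_width: 0.202
grip_force: 60.4
```

```bash
python3 - <<'E'
from h import *
go(380,-230,220,.3265)
E
```

```text
t 2.75 pos [ 462.2 -281.8   43.7] yaw 0.3255 tilt [ 0.002 -0.002] F [-0.1  0.9  6.1]
tool shift units [-0.3056 -0.3749 -0.8829] turn z units -0.0006
```

Emit:
servo_tool:
  deltas:
    - [[0, 0, -0.15], [0, 0, 0], 0]
    - [[0, 0, -0.22], [0, 0, 0], 0]
    - [[0, 0, -0.22], [0, 0, 0], 0]
    - [[0, 0, -0.22], [0, 0, 0], 0]
    - [[-0.145, -0.124, 0], [0, 0, 0], 0]
    - [[-0.145, -0.124, 0], [0, 0, 0], 0]
    - [[-0.145, -0.124, 0], [0, 0, 0], 0]
    - [[-0.145, -0.124, 0], [0, 0, 0], 0]

```text
time_s: 3.55
eef_pos: [318.5, -223.4, 204.4]
ee_rot: [0.0, 0.987, 0.162, 0.0]
force: [-0.2, 0.5, -0.5]
grip_width: 0.202
grip_force: 59.3
```

Emit:
servo_tool:
  deltas:
    - [[0, 0, 0], [0, 0, 0.0895], 0]
    - [[0, 0, 0], [0, 0, 0], 0]
    - [[0, 0, 0], [0, 0, 0], 0]

```text
time_s: 3.85
eef_pos: [320.2, -224.6, 204.6]
ee_rot: [0.0, 0.996, 0.094, 0.0]
force: [0.4, -0.2, -1.1]
grip_width: 0.202
grip_force: 59.2
```

```bash
python3 - <<'E'
from h import *
go(320,220,205,.185)
E
```

```text
t 3.85 pos [ 320.2 -224.6  204.6] yaw 0.1882 tilt [ 0.    -0.001] F [ 0.4 -0.2 -1.1]
tool shift units [ 0.4148 -2.1839 -0.0033] turn z units 0.002
```

Emit:
servo_tool:
  deltas:
    - [[0.0377, -0.1985, 0], [0, 0, 0], 0]
    - [[0.0377, -0.1985, 0], [0, 0, 0], 0]
    - [[0.0377, -0.1985, 0], [0, 0, 0], 0]
    - [[0.0377, -0.1985, 0], [0, 0, 0], 0]
    - [[0.0377, -0.1985, 0], [0, 0, 0], 0]
    - [[0.0377, -0.1985, 0], [0, 0, 0], 0]
    - [[0.0377, -0.1985, 0], [0, 0, 0], 0]
    - [[0.0377, -0.1985, 0], [0, 0, 0], 0]

```text
time_s: 4.65
eef_pos: [321.0, 100.8, 204.5]
ee_rot: [0.0, 0.996, 0.094, 0.0]
force: [0.6, -0.4, -1.6]
grip_width: 0.202
grip_force: 59.3
```

Emit:
servo_tool:
  deltas:
    - [[0.0377, -0.1985, 0], [0, 0, 0], 0]
    - [[0.0377, -0.1985, 0], [0, 0, 0], 0]
    - [[0.0377, -0.1985, 0], [0, 0, 0], 0]
    - [[0.18, -0.07, -0.05], [0, 0, 0], 0]
    - [[0.18, -0.07, -0.05], [0, 0, 0], 0]
    - [[0.18, -0.07, -0.05], [0, 0, 0], 0]
    - [[0.18, -0.07, -0.05], [0, 0, 0], 0]
    - [[0, 0, 0], [0, 0, 0], 0]

```text
time_s: 5.45
eef_pos: [455.6, 303.7, 243.9]
ee_rot: [-0.0, 0.996, 0.094, 0.001]
force: [-0.9, 0.1, -1.5]
grip_width: 0.197
grip_force: 59.5
```

Emit:
servo_tool:
  deltas:
    - [[0, 0, 0], [0, 0, 0], 0]
    - [[0, 0, 0], [0, 0, 0], 0]

```text
time_s: 5.65
eef_pos: [451.8, 301.6, 243.8]
ee_rot: [0.0, 0.996, 0.093, -0.001]
force: [-0.3, 0.5, -0.7]
grip_width: 0.203
grip_force: 59.5
```

```bash
python3 - <<'E'
from h import *
go(564,368,140,.185)
a=optics.capture("wrist");cv2.imwrite("pics/w2.png",cv2.resize(a,(800,600),interpolation=cv2.INTER_CUBIC))
E
```

```text
t 5.65 pos [451.8 301.6 243.8] yaw 0.1865 tilt [-0.001 -0.   ] F [-0.3  0.5 -0.7]
tool shift units [ 0.6135 -0.2225  0.5183] turn z units 0.001
```

View pics/w2.png

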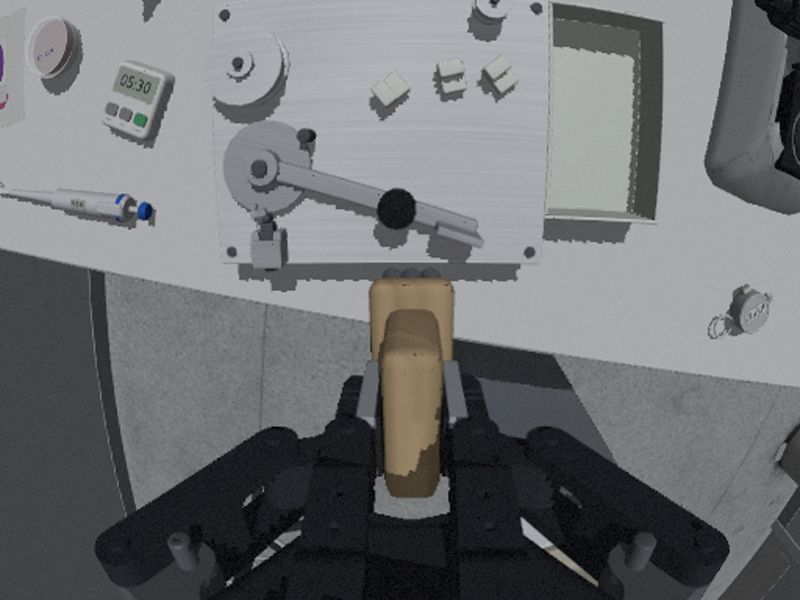

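The wrist view shows the brush held straight. Chocks are at (390,90), (452,77) and (499,75), the tab at about (462,236), and the deck front corners at (220,263) and (543,263), all in 800-wide pixels.

```bash
python3 - <<'E'
from h import *
C=lambda u,v,z:onz('wrist',u*.64-.2,v*.64-.2,z)[:2]
P=[((543,263),50,(-100,-115)),((220,263),50,(-100,135)),((238,64),80,(50,103)),((259,168),75,(-25,90))]
w=np.array([C(*p,z) for p,z,_ in P]);m=np.array([q for *_,q in P],float)
wc,mc=w.mean(0),m.mean(0);d=w-wc;e=m-mc
yaw=np.arctan2((e[:,0]*d[:,1]-e[:,1]*d[:,0]).sum(),(e*d).sum())
R=Ro.from_euler('z',yaw).as_matrix()[:2,:2];t=wc-R@mc
print(yaw,t);print((m@R.T+t-w).round(1))
for p in[(390,90),(452,77),(499,75)]:print('chock',(R.T@(C(*p,60)-t)).round(1))
print('edge',(R.T@(C(550,77,50)-t)).round(1),'tab ends top',[(R.T@(C(*p,90)-t)).round(1) for p in((433,228),(482,241))])
for q in [(35,38),(35,-150)]:print(R@q+t)
s,e=R@(35,38)+t,R@(35,-150)+t
go(*s,140,yaw)
E
```

```text
0.18316988781629837 [539.26746307 331.78475234]
[[-1.   0.5]
 [-0.5 -2. ]
 [ 1.6  1.4]
 [-0.   0.1]]
chock [26.1  0.3]
chock [ 35.8 -42.1]
chock [ 38.7 -74.7]
edge [  41.7 -114.6] tab ends top [array([-65.7, -28.6]), array([-74. , -60.8])]
[566.76035769 375.52421673]
[601.00405815 190.66922227]
t 5.7 pos [451.8 301.5 244.1] yaw 0.1861 tilt [-0.001 -0.   ] F [-0.6 -0.4 -0.8]
tool shift units [ 0.6339 -0.2576  0.5199] turn z units 0.0018
```

Emit:
servo_tool:
  deltas:
    - [[0.158, -0.065, 0], [0, 0, 0], 0]
    - [[0.158, -0.064, 0], [0, 0, 0], 0]
    - [[0.158, -0.064, 0], [0, 0, 0], 0]
    - [[0.158, -0.064, 0], [0, 0, 0], 0]
    - [[0, 0, 0.17], [0, 0, 0], 0]
    - [[0, 0, 0.17], [0, 0, 0], 0]
    - [[0, 0, 0.17], [0, 0, 0], 0]
    - [[0, 0, 0.1], [0, 0, 0], 0]

```text
time_s: 6.5
eef_pos: [565.8, 374.7, 119.4]
ee_rot: [0.001, 0.996, 0.093, -0.002]
force: [1.0, 0.6, -0.7]
grip_width: 0.205
grip_force: 59.5
```

Emit:
servo_tool:
  deltas:
    - [[0, 0, 0.07], [0, 0, 0], 0]
    - [[0, 0, 0.03], [0, 0, 0], 0]
    - [[0, 0, 0.02], [0, 0, 0], 0]
    - [[0, 0, 0], [0, 0, 0], 0]
    - [[0, 0, 0], [0, 0, 0], 0]

```text
time_s: 7.0
eef_pos: [567.6, 375.6, 99.4]
ee_rot: [-0.0, 0.996, 0.092, 0.001]
force: [-0.4, 0.6, -0.9]
grip_width: 0.198
grip_force: 59.5
```

```bash
python3 - <<'E'
from h import *
go(566.7,375.5,95,.183)
go(601,190.7,95,.183)
E
```

```text
t 7.0 pos [567.6 375.6  99.4] yaw 0.185 tilt [0.002 0.001] F [-0.4  0.6 -0.9]
tool shift units [-0.0045 -0.0002  0.0217] turn z units 0.0013
t 7.0 pos [567.6 375.6  99.4] yaw 0.185 tilt [0.002 0.001] F [-0.4  0.6 -0.9]
tool shift units [-0.0059  0.9396  0.0213] turn z units 0.0013
```

Emit:
servo_tool:
  deltas:
    - [[-0.004, 0, 0.011], [0, 0, 0], 0]
    - [[0, 0, 0.009], [0, 0, 0], 0]
    - [[0, 0, 0], [0, 0, 0], 0]
    - [[0, 0.04, 0], [0, 0, 0], 0]
    - [[0, 0.059, 0], [0, 0, 0], 0]
    - [[0, 0.059, 0], [0, 0, 0], 0]
    - [[0, 0.059, 0], [0, 0, 0], 0]
    - [[0, 0.059, 0], [0, 0, 0], 0]

```text
time_s: 7.8
eef_pos: [576.9, 319.7, 94.4]
ee_rot: [-0.0, 0.996, 0.092, 0.0]
force: [-0.2, -0.5, -2.1]
grip_width: 0.202
grip_force: 59.4
```

Emit:
servo_tool:
  deltas:
    - [[0, 0.059, 0], [0, 0, 0], 0]
    - [[0, 0.059, 0], [0, 0, 0], 0]
    - [[0, 0.059, 0], [0, 0, 0], 0]
    - [[0, 0.059, 0], [0, 0, 0], 0]
    - [[0, 0.059, 0], [0, 0, 0], 0]
    - [[0, 0.059, 0], [0, 0, 0], 0]
    - [[0, 0.059, 0], [0, 0, 0], 0]
    - [[0, 0.059, 0], [0, 0, 0], 0]

```text
time_s: 8.6
eef_pos: [594.2, 227.2, 94.3]
ee_rot: [0.0, 0.996, 0.092, 0.0]
force: [0.5, 0.3, -1.4]
grip_width: 0.206
grip_force: 59.4
```

Emit:
servo_tool:
  deltas:
    - [[0, 0.059, 0], [0, 0, 0], 0]
    - [[0, 0.059, 0], [0, 0, 0], 0]
    - [[0, 0.059, 0], [0, 0, 0], 0]
    - [[0, 0, 0], [0, 0, 0], 0]
    - [[0, 0, 0], [0, 0, 0], 0]

```text
time_s: 9.1
eef_pos: [600.5, 193.4, 94.3]
ee_rot: [-0.0, 0.996, 0.092, 0.0]
force: [-0.1, 0.0, -1.6]
grip_width: 0.2
grip_force: 59.4
```

```bash
python3 - <<'E'
from h import *
go(601,190.7,95,.183)
E
```

```text
t 9.1 pos [600.5 193.4  94.3] yaw 0.1845 tilt [-0.  0.] F [-0.1  0.  -1.6]
tool shift units [ 0.0001  0.0135 -0.0033] turn z units 0.001
```

Emit:
servo_tool:
  deltas:
    - [[0, 0, -0.15], [0, 0, 0], 0]
    - [[0, 0, -0.2], [0, 0, 0], 0]
    - [[0, 0, -0.2], [0, 0, 0], 0]
    - [[0, 0, -0.15], [0, 0, 0], 0]
    - [[-0.17, 0.01, 0], [0, 0, 0], 0]
    - [[-0.17, 0.01, 0], [0, 0, 0], 0]
    - [[-0.17, 0.01, 0], [0, 0, 0], 0]
    - [[-0.16, 0.01, 0], [0, 0, 0], 0]

```text
time_s: 9.9
eef_pos: [468.5, 161.2, 234.3]
ee_rot: [-0.0, 0.996, 0.093, 0.0]
force: [0.4, -0.4, -1.0]
grip_width: 0.203
grip_force: 59.5
```

Emit:
servo_tool:
  deltas:
    - [[0, 0, 0], [0, 0, 0], 0]
    - [[0, 0, 0], [0, 0, 0], 0]

```text
time_s: 10.1
eef_pos: [470.2, 161.4, 234.9]
ee_rot: [-0.0, 0.996, 0.093, 0.001]
force: [-0.3, -0.3, -1.1]
grip_width: 0.203
grip_force: 59.5
```

```bash
python3 - <<'E'
from h import *
go(425,110,46,.183)
a=optics.capture("wrist");cv2.imwrite("pics/w3.png",cv2.resize(a,(800,600),interpolation=cv2.INTER_CUBIC))
E
```

```text
t 10.1 pos [470.2 161.4 234.9] yaw 0.1855 tilt [0.001 0.   ] F [-0.3 -0.3 -1.1]
tool shift units [-0.2708  0.2107  0.944 ] turn z units 0.0016
```

View pics/w3.png

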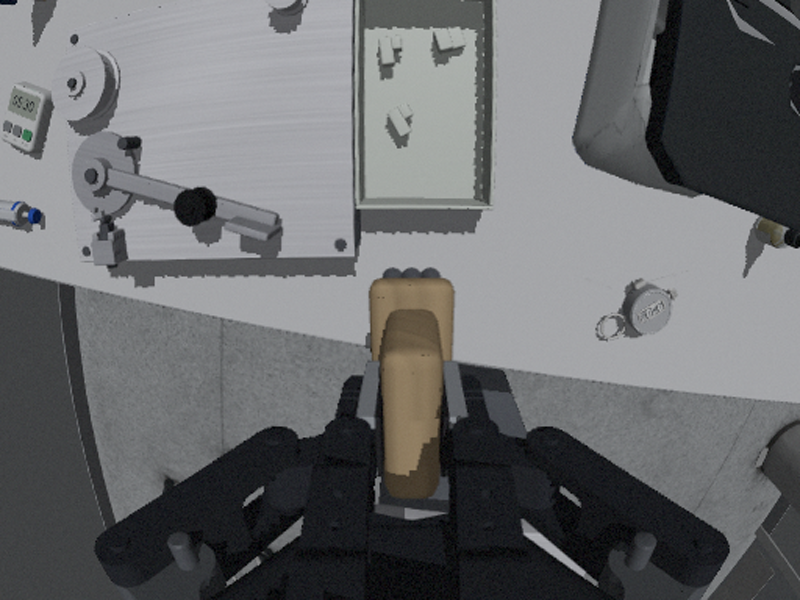

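All three chocks are in the tray at (389,48), (448,40) and (400,120), and the deck is bare. Next I put the brush down in front of the tray.

Emit:
servo_tool:
  deltas:
    - [[-0.125, 0.12, 0.1], [0, 0, 0], 0]
    - [[-0.125, 0.12, 0.1], [0, 0, 0], 0]
    - [[0, 0, 0.2], [0, 0, 0], 0]
    - [[0, 0, 0.2], [0, 0, 0], 0]
    - [[0, 0, 0.2], [0, 0, 0], 0]
    - [[0, 0, 0.1], [0, 0, 0], 0]
    - [[0, 0, 0.03], [0, 0, 0], 0]
    - [[0, 0, 0.01], [0, 0, 0], 0]

```text
time_s: 10.95
eef_pos: [430.5, 104.7, 46.1]
ee_rot: [-0.0, 0.996, 0.092, -0.0]
force: [1.4, -0.5, -0.2]
grip_width: 0.202
grip_force: 59.4
```

Emit:
servo_tool:
  deltas:
    - [[0, 0, 0], [0, 0, 0], 0]
    - [[0, 0, 0], [0, 0, 0], 0]

```text
time_s: 11.15
eef_pos: [430.7, 104.6, 47.3]
ee_rot: [0.0, 0.996, 0.092, 0.001]
force: [-1.7, 0.6, -1.0]
grip_width: 0.199
grip_force: 59.4
```

Lowering slightly more, then releasing.

Emit:
servo_tool:
  deltas:
    - [[0, 0, 0.012], [0, 0, 0], 0]
    - [[0, 0, 0], [0, 0, 0], 0]
    - [[0, 0, 0], [0, 0, 0], 0.6]
    - [[0, 0, 0], [0, 0, 0], 0.6]
    - [[0, 0, 0], [0, 0, 0], 0.6]
    - [[0, 0, 0], [0, 0, 0], 0.6]
    - [[0, 0, 0], [0, 0, 0], 0.6]

```text
time_s: 11.85
eef_pos: [429.9, 104.6, 43.9]
ee_rot: [-0.0, 0.996, 0.092, -0.0]
force: [0.3, -0.1, 0.2]
grip_width: 0.6
grip_force: 0.0
```

Emit:
servo_tool:
  deltas:
    - [[0, 0, -0.1], [0, 0, 0], 0.6]
    - [[0, 0, -0.2], [0, 0, 0], 0.6]
    - [[0, 0, -0.2], [0, 0, 0], 0.6]
    - [[0, 0, -0.2], [0, 0, 0], 0.6]
    - [[0, 0, 0], [0, 0, 0], 0]
    - [[0, 0, 0], [0, 0, 0], 0]
    - [[0, 0, 0], [0, 0, 0], 0]
    - [[0, 0, 0], [0, 0, 0], 0]

```text
time_s: 12.65
eef_pos: [429.3, 104.5, 182.7]
ee_rot: [-0.0, 0.996, 0.092, -0.001]
force: [0.2, 0.0, -0.3]
grip_width: -0.002
grip_force: 0.0
```

```bash
python3 - <<'E'
from h import *
go(430,105,200,.183)
a=optics.capture("wrist")
hsv=cv2.cvtColor(a,cv2.COLOR_BGR2HSV);m=cv2.inRange(hsv,(8,80,40),(25,255,255))
cs,_=cv2.findContours(m,0,1)
for c in cs:
    if cv2.contourArea(c)>200:
        r=cv2.minAreaRect(c);print(r,[onz('wrist',*p,55)[:2] for p in cv2.boxPoints(r)])
yaw=.1832;t=np.array([539.3,331.8]);R=Ro.from_euler('z',yaw).as_matrix()[:2,:2]
piv=np.array([-25,90.])
# tab face centre at joint angle th; rest offset measured from tab top ends (-65.7,-28.6),(-74,-60.8)
for r0 in(-.26,):
  for th in(-.1,0,.1,.2,.3,.4,.5,.55):
    A=Ro.from_euler('z',r0+th).as_matrix()[:2,:2];q=piv+A@np.array([-7,-145.]);print(th,'module',q.round(1),'world',(R@q+t).round(1),'push dir yaw',round(yaw+r0+th,3))
E
```

```text
t 12.65 pos [429.3 104.5 182.7] yaw 0.1849 tilt [-0.003  0.   ] F [ 0.2  0.  -0.3]
tool shift units [ 0.0035 -0.0017 -0.0865] turn z units 0.0012
((263.0, 173.5), (28.0, 73.0), 0.0) [array([394.3, 111.3]), array([465.4, 123.6]), array([470.1,  98.5]), array([399.3,  84.2])]
-0.1 module [-82.6 -43.2] world [465.9 274.2] push dir yaw -0.177
0 module [-69.  -48.3] world [480.2 271.7] push dir yaw -0.077
0.1 module [-55. -52.] world [494.7 270.6] push dir yaw 0.023
0.2 module [-40.7 -54.3] world [509.2 271. ] push dir yaw 0.123
0.3 module [-26.2 -55.2] world [523.6 272.8] push dir yaw 0.223
0.4 module [-11.7 -54.6] world [537.7 276. ] push dir yaw 0.323
0.5 module [  2.7 -52.5] world [551.5 280.7] push dir yaw 0.423
0.55 module [  9.8 -50.9] world [558.2 283.5] push dir yaw 0.473
```

The brush is standing at about (432,104), clear of the module and released. Next I move in front of the tab with the fingers shut.

Emit:
servo_tool:
  deltas:
    - [[0, 0, 0], [0, 0, 0.0835], 0]
    - [[0, 0, 0], [0, 0, 0.0835], 0]
    - [[0.003, -0.171, 0], [0, 0, 0], 0]
    - [[0.003, -0.171, 0], [0, 0, 0], 0]
    - [[0.003, -0.171, 0], [0, 0, 0], 0]
    - [[0.003, -0.171, 0], [0, 0, 0], 0]
    - [[0.003, -0.171, 0], [0, 0, 0], 0]
    - [[0, 0, 0], [0, 0, 0], 0]

```text
time_s: 13.5
eef_pos: [445.6, 277.6, 182.8]
ee_rot: [-0.0, 0.999, -0.037, -0.001]
force: [-0.4, -0.1, -0.5]
grip_width: -0.002
grip_force: 0.0
```

Emit:
servo_tool:
  deltas:
    - [[0, 0, 0], [0, 0, 0], 0]
    - [[0, 0, 0], [0, 0, 0], 0]

```text
time_s: 13.7
eef_pos: [446.0, 274.1, 183.5]
ee_rot: [0.0, 0.999, -0.039, -0.0]
force: [0.7, -0.3, 0.1]
grip_width: -0.001
grip_force: 0.0
```

```bash
python3 - <<'E'
from h import *
go(445,274.7,62,-.077)
a=optics.capture("wrist");cv2.imwrite("pics/w4.png",cv2.resize(a,(800,600),interpolation=cv2.INTER_CUBIC))
E
```

```text
t 13.7 pos [446.  274.1 183.5] yaw -0.078 tilt [-0.001 -0.   ] F [ 0.7 -0.3  0.1]
tool shift units [-0.0047 -0.003   0.6074] turn z units -0.0007
```

View pics/w4.png

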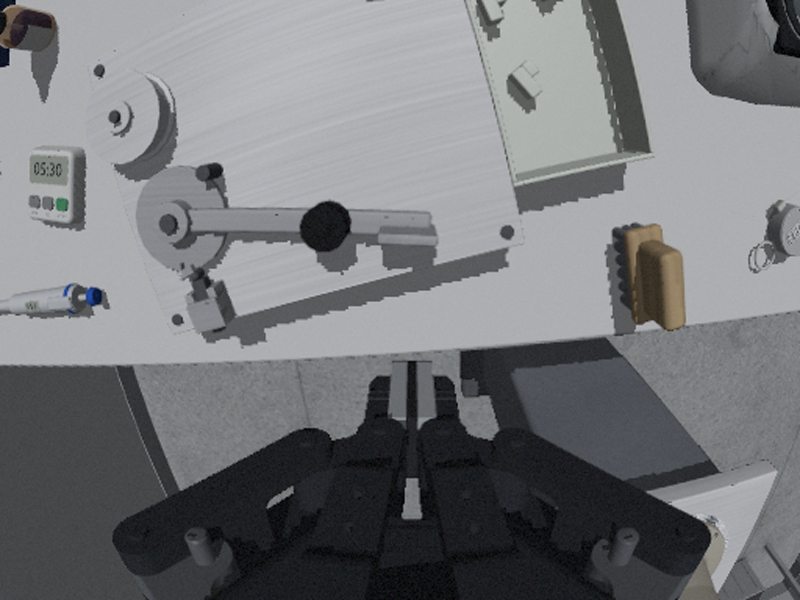

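The tab is square to the tool at (408,238), level with the finger centre line, and the brush is standing at (655,275). I'll descend and start the push.

Emit:
servo_tool:
  deltas:
    - [[0, 0, 0.2], [0, 0, 0], 0]
    - [[0, 0, 0.2], [0, 0, 0], 0]
    - [[0, 0, 0.15], [0, 0, 0], 0]
    - [[0, 0, 0.055], [0, 0, 0], 0]
    - [[0.05, 0, 0], [0, 0, 0], 0]
    - [[0.05, 0, 0], [0, 0, 0], 0]
    - [[0, 0, 0], [0, 0, 0], 0]
    - [[0, 0, 0], [0, 0, 0], 0]

```text
time_s: 14.55
eef_pos: [466.6, 273.3, 63.9]
ee_rot: [-0.0, 0.999, -0.039, 0.001]
force: [-3.4, -1.0, 1.6]
grip_width: -0.005
grip_force: 1.6
```

Emit:
servo_tool:
  deltas:
    - [[0.02, 0, 0], [0, 0, 0], 0]
    - [[0.036, 0.005, 0], [0, 0, -0.032], 0]
    - [[0.036, 0.005, 0], [0, 0, -0.032], 0]
    - [[0.036, 0.005, 0], [0, 0, -0.032], 0]
    - [[0, 0, 0], [0, 0, 0], 0]

```text
time_s: 15.05
eef_pos: [491.5, 269.9, 63.3]
ee_rot: [-0.001, 0.999, 0.037, -0.0]
force: [-6.8, 2.0, 4.3]
grip_width: -0.004
grip_force: 3.2
```

```bash
python3 - <<'E'
from h import *
go(500,270,62,.07)
E
```

```text
t 15.05 pos [491.5 269.9  63.3] yaw 0.0748 tilt [-0.001  0.001] F [-6.8  2.   4.3]
tool shift units [0.0422 0.0028 0.0063] turn z units 0.0031
```

Emit:
servo_tool:
  deltas:
    - [[0.036, 0.005, 0], [0, 0, -0.032], 0]
    - [[0.036, 0.005, 0], [0, 0, -0.032], 0]
    - [[0.036, 0.005, 0], [0, 0, -0.032], 0]
    - [[0.036, 0.005, 0], [0, 0, -0.032], 0]
    - [[0.036, 0.005, 0], [0, 0, -0.032], 0]
    - [[0.036, 0.005, 0], [0, 0, -0.032], 0]
    - [[0, 0, 0], [0, 0, 0], 0]

```text
time_s: 15.75
eef_pos: [534.2, 272.7, 62.8]
ee_rot: [-0.0, 0.982, 0.187, -0.001]
force: [-8.3, 1.1, 2.8]
grip_width: -0.001
grip_force: 3.7
```

```bash
python3 - <<'E'
from h import *
go(545,275,62,.4)
E
```

```text
t 15.75 pos [534.2 272.7  62.8] yaw 0.3768 tilt [-0.003  0.   ] F [-8.3  1.1  2.8]
tool shift units [0.0543 0.009  0.004 ] turn z units -0.0148
```

Emit:
servo_tool:
  deltas:
    - [[0.018, 0.0025, 0], [0, 0, -0.016], 0]
    - [[0.018, 0.0025, 0], [0, 0, -0.016], 0]
    - [[0.018, 0.0025, 0], [0, 0, -0.016], 0]
    - [[0, 0, 0], [0, 0, 0], 0]

```text
time_s: 16.15
eef_pos: [543.9, 275.3, 62.8]
ee_rot: [-0.0, 0.975, 0.224, -0.002]
force: [-10.9, 1.2, 3.2]
grip_width: -0.004
grip_force: 4.8
```

Emit:
servo_tool:
  deltas:
    - [[0.01, 0.001, 0], [0, 0, -0.008], 0]
    - [[0, 0, 0], [0, 0, 0], 0]

```text
time_s: 16.35
eef_pos: [544.4, 275.4, 62.8]
ee_rot: [0.0, 0.973, 0.23, -0.004]
force: [-18.3, -4.0, 7.7]
grip_width: 0.001
grip_force: 9.1
```

Emit:
servo_tool:
  deltas:
    - [[0.008, 0, 0], [0, 0, 0], 0]
    - [[0, 0, 0], [0, 0, 0], 0]

```text
time_s: 16.55
eef_pos: [544.8, 275.5, 62.7]
ee_rot: [0.0, 0.973, 0.23, -0.006]
force: [-24.2, -8.2, 11.8]
grip_width: -0.0
grip_force: 12.6
```

The force rises while the position stays put, so the arm is at its stop. One check before handing in.

```bash
python3 - <<'E'
from h import *
go(545,275,62,.46)
a=optics.capture("wrist");b=optics.capture("top")
o=np.zeros((450,800,3),np.uint8);o[:384,:512]=a;o[:270,512:]=cv2.resize(b[168:258,100:196],None,fx=3,fy=3);cv2.imwrite("pics/w5.png",o)
E
```

```text
t 16.55 pos [544.8 275.5  62.7] yaw 0.464 tilt [-0.011 -0.003] F [-24.2  -8.2  11.8]
tool shift units [-0.0003  0.0028  0.0033] turn z units 0.0025
```

View pics/w5.png

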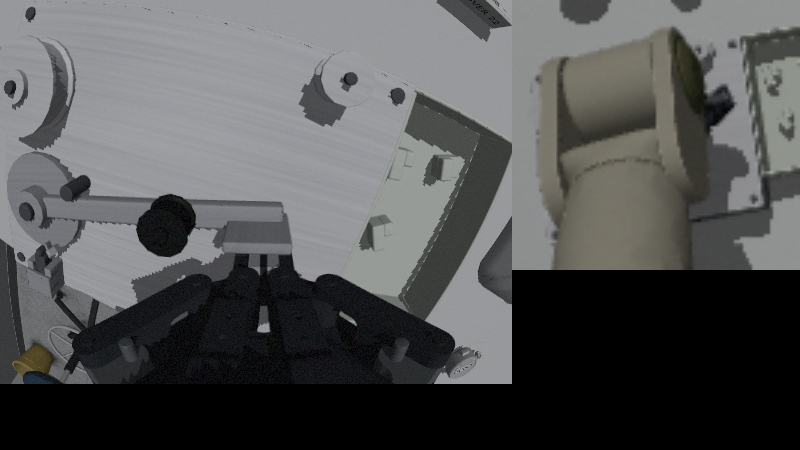

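The arm lies against the stop post at (75,187), with the fingers pressed on the tab at (258,235). All three chocks are still in the tray.

```bash
python3 -c "
from rig import ctrl
print(ctrl.finish_job())"
```

```text
the job is handed in; nothing more can be done
None
```

The job is handed in at about 17 s: the three chocks are in the tray, the brush stands on the worktop clear of the module, and the fingers hold the tensioner arm against its stop with about 25 N; no verdict came back.

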